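# Load the filter tray into the reader

## Robot

A 6-joint arm with a two-finger parallel gripper is mounted at the origin on a cart in front of the work surface, level with it; the furniture and walls round the work are solid. World frame = base frame: x ahead of the robot, y to its left, z up, the work surface at z = 0. Lengths are in mm, angles in rad, forces in N, time in s.
With the tool pointing down it reaches from about 275 to 1000 mm from the base axis. Payload 8.4 kg.
Tool frame: the origin (TCP) lies on the centre line of the jaws, within the pads' length; the fingertips stand 22 mm ahead of it and the grasp point (between the pads) lies 3 mm ahead of it; z points along the fingers, x is the direction in which the jaws open and shut, and the axes are right-handed (so a half turn about z gives the same grasp; the last joint's range is limited). The gripper opens to 85 mm and grips with 20 to 120 N. Pads are 22 mm wide; open, the fingers measure 114 mm over their backs; the gripper's body (76 mm by 85 mm) begins 54 mm behind the grasp point. The pads swing forward as they close: fully open they stand 13 mm farther back than shut.
Start: joints at [-1.105, 0.353, 1.633, -0, 1.155, -0.002], TCP at [281.826, -557.855, 253.281] pointing down, gripper open.
Joint ranges: [-2.63, 2.63], [-0.92, 2.1], [0.06, 2.66], [-1.3, 4.44], [0, 2.69], [-3.02, 3.02]. Speed limits (rad/s): [2.22, 2.22, 2.79, 3.14, 3.14, 3.14].

## Interface

Orientations are given as [roll, pitch, yaw] about the fixed x, y, z axes, in that order (R = Rz(yaw) Ry(pitch) Rx(roll)).
In Python, from rig import status, viewer, job gives the robot as it stands.
- The arm moves only by the tool send_rows, never from a script. Its argument "plan" is a list of rows, each a list of 3 entries, a list of its own where there are three numbers: the shift along the tool's x, y, z in m, then the turn, a rotation vector about the tool's x, y, z in rad, then the opening, from -1 (shut) to 1 (fully open). In form: [[[x, y, z], [rx, ry, rz], jaw], ...]. A call has exactly 5 rows; each row is the pose to reach, as a shift and turn from the pose measured when the call began, along the tool's axes at that moment; what a row does not reach only later rows make up. A row lasts 1/12 s, in which the tool goes at most 41.7 mm and 7.16 degrees, less where a joint would pass 70% of its speed; a pose out of reach is approached as far as the arm can. A call with a gripper value outside its range is refused whole. The fingers move at their own pace and stop on an object; "squeeze" is the grip in N (left out, the last holds). Time passes only in rows, so rows that repeat a pose let the fingers close, or fill a call up. It gives the time, the measured TCP pose, the force and the opening at its end, in the units of the state.
- status.sense(): the state, without advancing time (a new reading comes with each control period).
- viewer.grab_frame(name): name is "scene" or "top"; returns the picture (480x640x3 uint8, red, green, blue); there is no depth.
- viewer.camera_params(name): a dict with "intrinsics" (3x3 intrinsics, pixels), "dist_coeffs" ([k1, k2, p1, p2, k3] as OpenCV has them; the pictures are not rectified), "xyz" and "orientation" of the camera in the world. Camera axes: x right, y down, z forward; pixel columns grow to the right and rows downward; lengths in mm; the calibration is good to about 2 mm. A picture is of the moment at which its call begins. camera_params takes no time and is no camera call.
- job.sign_off(): hands the job in, once; it reports no verdict.
Trained networks look in the newest picture that a camera, given by its name, has taken for a name from the list of things; names that differ only in an ending like _2 or _b are one class to them, and where a whole thing is asked for, a point or a joint stands for the part that bears it (a point fixed in the world has none). Each returns a list of dicts, best first, with "p" (0 to 1); they miss things now and then, are a little off and sometimes report something else, mostly with a low value. They report only what shows in the picture. A call takes as long as a camera call. They do not tell look-alikes from the thing itself.
- viewer.cut_out(label, camera): "mask" (480x640 bool, what is visible of it) and "extent" ([left, top, width, height] in pixels, round what is visible of it).
The state is a dict: "clock": time; "qpos": joint angles; "qvel": joint speeds; "joint_efforts": joint torques, N m; "eef_pos": TCP position; "tcp_rot": TCP orientation; "contact_force": force on the tool from outside, world axes, zero at the start; "wrist_torque": the same for the moment, N m; "opening": opening from 0.0 (shut) to 1.0 (fully open).
Only numpy, scipy, OpenCV 4.12 (cv2) and the standard library are available. Lean on these libraries where they do the work, as an engineer would, in place of code of your own. Each camera call takes 0.05 s, during which the arm holds its last target.

## Task

Without gripping or lifting anything, push the black filter tray along its rails into the white filter reader with a fingertip, slowly at the end, until its feet drop into the locating notches. Then push the red hold-down latch round with the fingertip, all the way across the tray's rear ledge to its stop, and take the finger away. The two filter cassettes must stay in their nests, and leave everything else on the bench where it is.

Things in the scene. Friction and masses are not known exactly. Their poses are not given: they have to be found in the camera images.
- dock: Fixed reader with loading rails. Origin on the worktop, midway between the rails, exactly below where the robot-side face of the tray's push plate stands when the tray is seated; x points along the rails into the reader (the push direction), z up. The aluminium rails run from x -150 to 212 mm, 26 mm high, with side cheeks 39 mm high, outer sides at y +-85 mm; 2 mm play beside the tray.
- reader_mouth (a point): Middle of the mouth of the white reader housing, x 92 mm of the dock, 60 mm above the worktop. The housing reaches from there to x 226 mm, 199 mm wide, 112 mm high (126 mm at the grey optics cover), open towards the robot.
- rear_notch (a point): Middle of the floor of the left rear notch (dock x 12, y 69.5 mm, 20 mm above the worktop). There are four such notches, 6 mm deep and 4 mm longer than the tray's feet. They alone stop the tray, so push slowly at the end (about 20 mm/s).
- tray: Loose black board, 230 x 150 x 8 mm, about 0.45 kg, sliding on four feet; a few newtons move it. Origin at the robot-side face of its push plate, mid-width, level with the undersides of the feet; x along the rails to the reader. Origin 26 mm above the worktop on the rails; seated in the notches 20 mm and within 2 mm of the dock's origin in x. It starts 80 to 115 mm short of that.
- tray_push (a point): Middle of the robot-side face of the tray's upright aluminium push plate: push here. 37 mm above the feet's undersides, x 0 of the tray. The plate is 6 mm thick, 120 mm wide and reaches from 18 to 54 mm above the feet's undersides (its far sheet to 50 mm). It is made of a near sheet (robot side) and a far sheet, 3 mm each.
- tray_ledge (a point): Middle of the top of the tray's bare rear ledge, the part of the board on the robot's side of the push plate (tray x -30 to 0, full width, top 18 mm above the feet's undersides). The closed latch lies over it.
- latch (a joint): Angle of the red latch about the vertical axis at latch_pivot, rad. 0 = closed at its stop, lever along the dock's +y over the tray's ledge; grows anticlockwise seen from above: at 1.57 the lever points along the dock's -x (open, beside the rails); limit 2.4. It stays where left (friction 0.03 N m). Its underside clears a seated tray's ledge by 2.5 mm but hits a tray that has not dropped.
- latch_pivot (a point): Point on the latch's axis at the underside of the lever, 40.5 mm above the worktop, at x -18 mm, y -101 mm of the dock.
- latch_tab (a point): Middle of the face to push on the latch, moving with it: an upright flange along the lever's trailing edge, from 20 to 86 mm from the pivot, top 70 mm above the worktop, its face 10 mm from the line through the pivot. The point is 53 mm out, 60 mm above the worktop. Lever: red bent sheet 20 x 86 mm; flange: near sheet (face to push) and far sheet.
- cassette_red_mid (a point): Centre of the loose white filter cassette with a red band (54 mm diameter, 27 mm high), in the left nest of the tray between four pins 12 mm high: at x 145, y 35 mm of the tray, 31.5 mm above the undersides of its feet.
- cassette_blue_mid (a point): Centre of the same kind of cassette with a blue band, in the right nest: at x 145, y -35 mm of the tray, 31.5 mm above the undersides of its feet.
- vial_amber: Bystander: brown sample vial, blue cap, 24 x 62 mm; origin under its centre.
- vial_white: Bystander: white sample vial, blue cap, 24 x 62 mm; origin under its centre.
- meter: Bystander: orange multimeter, 142 x 70 x 45 mm; origin under its centre.
- tape: Bystander: roll of black tape, 62 mm across, 19 mm high; origin under its centre.
- tin: Bystander: small tin with a red lid, 64 mm across, 42 mm high; origin under its centre.
- driver: Bystander: yellow screwdriver, 26 x 170 x 30 mm; origin under its centre.
- nest_red (a point): Centre that the cassette in the left nest has when it sits properly; fixed to the tray at x 145, y 35 mm, 31.5 mm above the undersides of its feet.
- nest_blue (a point): Centre that the cassette in the right nest has when it sits properly; fixed to the tray at x 145, y -35 mm, 31.5 mm above the undersides of its feet.
There are look-alikes about, which are no part of the job. What is shaped like the part that bears cassette_blue_mid but purple is not meant.

How it is judged (in metres and radians):
On the way:
1. the tray has dropped into its notches while the latch is still open (z of tray in the frame of dock below 0.022 m and x of tray in the frame of dock between -0.004 and 0.004 m and angle between tray's own z axis and vertical below 0.02 rad and value of joint latch above 1.2 rad), for 0.2 s.
At the end, for the whole second after the job is handed in: The tray lies level with all feet in the notches (within 4 mm along the rails, within 2 mm of its seated height) and at rest, the latch is within 0.1 rad of its closed stop, and both cassettes sit in their nests within 6 mm (z of tray in the frame of dock below 0.022 m and x of tray in the frame of dock between -0.004 and 0.004 m and angle between tray's own z axis and vertical below 0.02 rad and value of joint latch below 0.1 rad and linear speed of tray below 0.01 m/s and distance between cassette_red_mid and nest_red below 0.006 m and distance between cassette_blue_mid and nest_blue below 0.006 m); the robot touches nothing.
It fails at once if the push plate or the latch is gripped from both sides ((contact force between the fingers and plate_near_sheet above 2 N and contact force between the fingers and plate_far_sheet above 2 N) or (contact force between the fingers and tab_near_sheet above 2 N and contact force between the fingers and tab_far_sheet above 2 N)).
It fails at once if the tray is lifted off its rails or tipped (z of tray in the frame of dock above 0.034 m or angle between tray's own z axis and vertical above 0.1 rad).
It fails at once if a cassette is lifted or knocked out of its nest (distance between cassette_red_mid and nest_red above 0.012 m or distance between cassette_blue_mid and nest_blue above 0.012 m).
It fails at once if a bystander is disturbed (distance of any of vial_amber, vial_white, meter, tape, tin from where it was at the start of the episode above 0.02 m or distance of driver from where it was at the start of the episode above 0.03 m).
It also fails if it takes over 51 s, if anything falls off the work surface, if the arm or the gripper's body presses on something with over 40 N, if the wrist force passes 120 N, or if a joint passes its speed limit or range.

## Working session

There is one attempt and no reset: what is moved stays moved. The work goes in short steps, Python scripts to look and compute and a tool call to move; the robot and the scene stay as the last step left them, time stands still between calls to the robot, and variables do not carry over. Pictures are saved under pics/ and viewed, and the job is handed in when it is done.

Besides the shell and the picture viewer there is one more tool, called after "Call:" in YAML: its name, and indented under it one key for each argument. send_rows: Moves the arm, as the interface text tells. Its arguments: {"type":"object","properties":{"plan":{"type":"array"},"squeeze":{"type":"number"}},"required":["plan"]}

```bash
ls; mkdir -p pics
python3 - <<'E'
from rig import status, viewer, job
import cv2
s=status.sense(); print(s)
for n in ("scene","top"):
    im=viewer.grab_frame(n); cv2.imwrite(f"pics/{n}0.png",im[:,:,::-1]); print(n,viewer.camera_params(n))
E
```

```text
pics
{'clock': 0.0, 'qpos': array([-1.10540404e+00,  3.53662705e-01,  1.63412830e+00, -4.92227319e-06,
        1.15521601e+00, -2.37918471e-03]), 'qvel': array([ 1.16710554e-03, -3.37939322e-05, -1.72843233e-03, -2.70037622e-03,
        1.87793939e-03,  1.54868144e-03]), 'joint_efforts': array([ 1.03979779e-03, -6.05249262e+01, -3.42070019e+01, -9.17054354e-05,
        9.27429210e-03, -3.37292168e-07]), 'eef_pos': array([ 281.62069463, -557.45401047,  252.55507044]), 'tcp_rot': array([ 3.14159152e+00,  1.41437176e-03, -1.10302286e+00]), 'contact_force': array([-0.23563174, -0.05241069, -0.73371062]), 'wrist_torque': array([ 0.00074471,  0.01680023, -0.01576316]), 'opening': 0.9989413484386914}
scene {'intrinsics': array([[622.08394659,   0.        , 315.05267744],
       [  0.        , 622.08394659, 242.16013276],
       [  0.        ,   0.        ,   1.        ]]), 'dist_coeffs': array([-0.02000289,  0.        ,  0.        ,  0.        ,  0.        ]), 'xyz': array([-274.53832151,  471.01821334, 1092.69048258]), 'orientation': array([-2.4046017 ,  0.01264405, -2.09259737])}
top {'intrinsics': array([[495.70407101,   0.        , 325.35904535],
       [  0.        , 495.70407101, 243.97591888],
       [  0.        ,   0.        ,   1.        ]]), 'dist_coeffs': array([-0.03505605,  0.        ,  0.        ,  0.        ,  0.        ]), 'xyz': array([ 298.28574613,   39.15127688, 1341.64772518]), 'orientation': array([-2.94945192e+00,  1.77318636e-03, -1.57956149e+00])}
```

View pics/scene0.png

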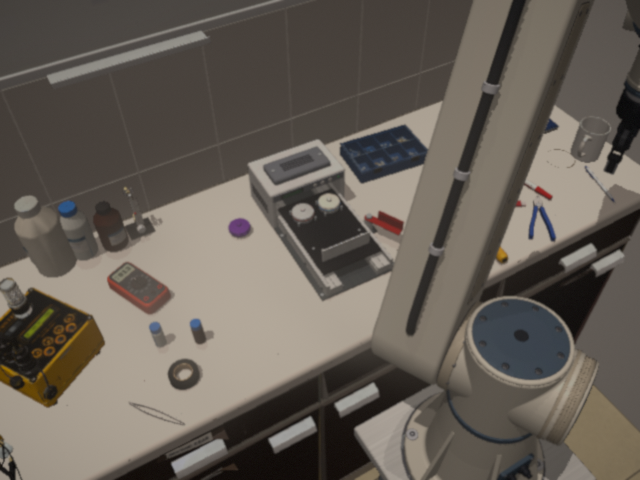

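View pics/top0.png

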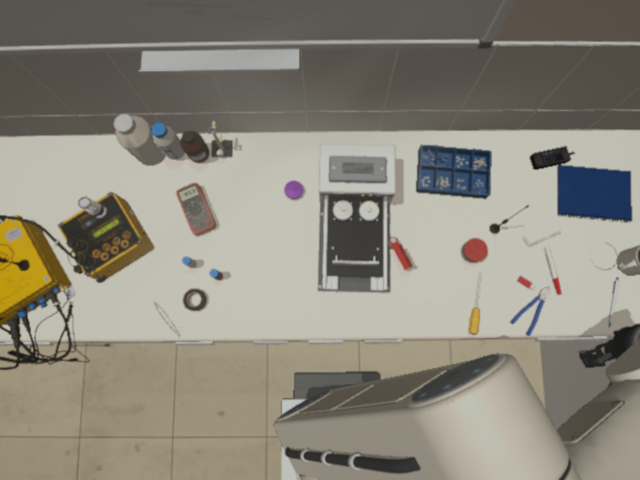

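The scene shows the reader with its rails in the middle. In the top view the push plate is at about (356,262), the red latch at about (401,253) and the purple look-alike disc at (293,190). Next I'll fit the dock pose.

```bash
cat > h.py <<'E'
import numpy as np, cv2
from scipy.spatial.transform import Rotation as R
from rig import status, viewer, job
def cam(n):
    p=viewer.camera_params(n); Rw=R.from_euler('xyz',p['orientation']).as_matrix()
    return p['intrinsics'],p['dist_coeffs'],np.array(p['xyz']),Rw
def proj(n,P):
    K,d,t,Rw=cam(n); P=np.atleast_2d(np.asarray(P,float))
    rv=cv2.Rodrigues(Rw.T)[0]; return cv2.projectPoints(P,rv,-Rw.T@t,K,d)[0][:,0]
def back(n,uv,z):
    K,d,t,Rw=cam(n); u=cv2.undistortPoints(np.array(uv,float).reshape(-1,1,2),K,d)[:,0]
    r=np.c_[u,np.ones(len(u))]@Rw.T; z=np.broadcast_to(z,(len(u),)); s=(z-t[2])/r[:,2]
    return t+r*s[:,None]
def crop(im,x,y,w,h,f,name):
    c=cv2.resize(im[y:y+h,x:x+w],None,fx=f,fy=f,interpolation=cv2.INTER_CUBIC); cv2.imwrite(name,c[:,:,::-1])
E
python3 - <<'E'
from h import *
a=cv2.imread('pics/top0.png')[:,:,::-1];b=cv2.imread('pics/scene0.png')[:,:,::-1]
crop(a,300,140,130,160,3.7,'pics/tc.png'); crop(b,240,130,190,180,3.3,'pics/sc.png')
print(proj('top',[[0,0,0],[500,0,0],[400,-100,0]]))
print(back('top',[[319,290],[388,292],[401,253]],[39,39,60]))
E
```

```text
[[342.609634   458.37576036]
 [339.89835896 265.13267814]
 [377.47962896 301.46509919]]
[[ 428.53562474   57.04766596   39.        ]
 [ 421.58075075 -124.32978903   39.        ]
 [ 521.67759617 -159.18572147   60.        ]]
```

View pics/tc.png

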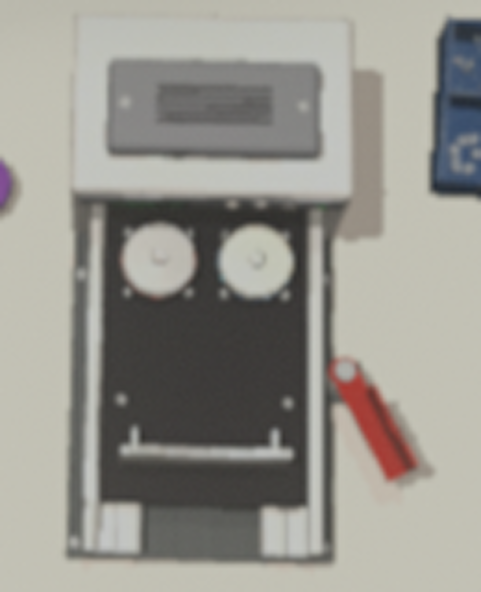

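View pics/sc.png

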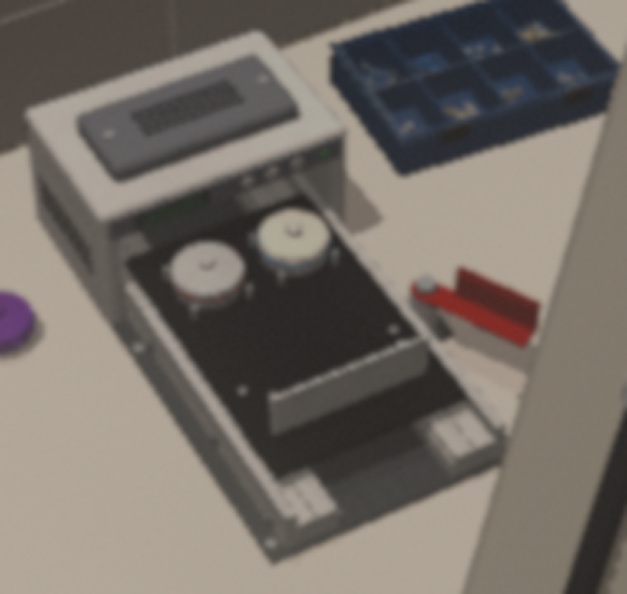

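```bash
cat > fit.py <<'E'
from h import *
from scipy.optimize import least_squares
T=lambda u:np.array(u)/3.7+np.array([300,140])-0.35
S=lambda u:np.array(u)/3.3+np.array([240,130])-0.35
C=[('top',(226,99.5,112),T((76,15))),('top',(226,-99.5,112),T((351,19))),('top',(92,99.5,112),T((73,190))),('top',(92,-99.5,112),T((350,198))),
('top',(-18,-101,50),T((345,370))),
('scene',(226,99.5,112),S((28,115))),('scene',(226,-99.5,112),S((262,33))),('scene',(92,-99.5,112),S((345,130))),('scene',(92,99.5,112),S((103,220))),
('scene',(-18,-101,50),S((425,286)))]
def W(p,P): c,s=np.cos(p[2]),np.sin(p[2]); P=np.asarray(P,float); return np.array([p[0]+c*P[0]-s*P[1],p[1]+s*P[0]+c*P[1],P[2]])
f=lambda p:np.concatenate([(proj(n,W(p,P))[0]-u) for n,P,u in C])
r=least_squares(f,[520,-30,0],loss='soft_l1'); p=r.x
print(p); print(f(p).reshape(-1,2).round(1))
np.save('dock.npy',p)
def inv(p,Q): c,s=np.cos(p[2]),np.sin(p[2]); d=Q-p[:2]; return np.array([c*d[0]+s*d[1],-s*d[0]+c*d[1]])
for n,u,z in [('top',T((122,446)),80),('top',T((292,451)),80),('top',T((122,460)),80),('top',T((158,258)),71),('top',T((257,260)),71),('top',T((345,370)),50),('top',T((403,475)),42),('top',T((345,362)),70),
  ('scene',S((270,398)),80),('scene',S((427,343)),80),('scene',S((208,265)),71),('scene',S((293,231)),71),('scene',S((458,268)),70),('scene',S((538,305)),70),('top',T((68,558)),0),('top',T((332,558)),0)]:
    q=back(n,u,z)[0]; print(n,u.round(1),z,q.round(0),'dock',inv(p,q[:2]).round(1))
for nm,P in [('vial',0)]: pass
E
python3 fit.py
```

```text
[ 5.80237735e+02 -3.97417255e+01 -3.14181626e-02]
[[-0.8 -0.9]
 [ 0.4 -0.3]
 [-1.3  0.6]
 [ 0.9  0.1]
 [-0.1  0.2]
 [-1.5 -1. ]
 [ 0.2 -1.3]
 [ 1.8  0.2]
 [-0.5  0.9]
 [ 0.9 -0.1]]
top [332.6 260.2] 80 [501.  21.  80.] dock [-81.1  58.1]
top [378.6 261.5] 80 [496. -97.  80.] dock [-82.  -60.3]
top [332.6 264. ] 80 [491.  21.  80.] dock [-90.9  57.9]
top [342.4 209.4] 71 [638.  -7.  71.] dock [57.1 35. ]
top [369.1 209.9] 71 [636. -77.  71.] dock [ 57.2 -35.9]
top [392.9 239.6] 50 [ 560. -141.   50.] dock [ -17.4 -101.4]
top [408.6 268. ] 42 [ 484. -181.   42.] dock [ -91.5 -143.7]
top [392.9 237.5] 70 [ 561. -138.   70.] dock [-15.7 -98.7]
scene [321.5 250.3] 80 [501.  24.  80.] dock [-81.2  61. ]
scene [369.  233.6] 80 [490. -92.  80.] dock [-88.6 -55.3]
scene [302.7 210. ] 71 [638.  -6.  71.] dock [56.9 35.9]
scene [328.4 199.6] 71 [637. -75.  71.] dock [ 58.2 -33.4]
scene [378.4 210.9] 70 [ 547. -156.   70.] dock [ -29.7 -117.5]
scene [402.7 222.1] 70 [ 489. -184.   70.] dock [ -87.1 -146.7]
top [318.  290.5] 0 [431.  60.   0.] dock [-152.1   95.2]
top [389.4 290.5] 0 [ 429. -133.    0.] dock [-147.8  -98.1]
```

What could be mistaken, in top-view pixels:
- **Latch:** red lever with a pivot knob at (393,240)–(409,268). The red tin at (475,250), the red bit at (525,282) and the red-handled tool at (557,285) could be confused with it. The lever is chosen because its pivot fits dock (-18,-101) to within 1 mm, and the crop shows its upright flange.
- **Tray:** black board with its push plate at (356,262), and no rival nearby. The blue box at (454,170) is not it.
- **Cassettes:** white discs at (342,209) and (369,210). The purple disc at (293,190) is the excluded look-alike.

Tray x is about -88 mm of the dock, which is within 80–115, and the latch angle is about 2.04 rad. Next I'll close the fingers and travel.

```bash
cat >> h.py <<'E'
D=None
try: D=np.load('dock.npy')
except Exception: pass
def W(P,p=None):
    p=D if p is None else p
    c,s=np.cos(p[2]),np.sin(p[2]); P=np.asarray(P,float); return np.array([p[0]+c*P[0]-s*P[1],p[1]+s*P[0]+c*P[1],P[2]])
def inv(Q,p=None):
    p=D if p is None else p
    c,s=np.cos(p[2]),np.sin(p[2]); d=np.asarray(Q)[:2]-p[:2]; return np.array([c*d[0]+s*d[1],-s*d[0]+c*d[1],Q[2]])
def go(P,yaw=None):
    """dock-frame TCP target -> tool shift (m) and turn from measured pose"""
    s=status.sense(); A=R.from_euler('xyz',s['tcp_rot']).as_matrix()
    yaw=D[2]-np.pi/2 if yaw is None else yaw
    B=R.from_euler('xyz',[np.pi,0,yaw]).as_matrix()
    print('t',round(s['clock'],2),'dockpos',inv(s['eef_pos']).round(1),'rot',s['tcp_rot'].round(3),'F',s['contact_force'].round(1),'op',round(s['opening'],2))
    print('target',P,'shift',(A.T@(W(P)-s['eef_pos'])/1000).round(4),'turn',R.from_matrix(A.T@B).as_rotvec().round(3))
E
python3 - <<'E'
from h import *
go((-130,0,200))
E
```

```text
t 0.1 dockpos [-282.2 -526.9  252.6] rot [-3.142e+00  1.000e-03 -1.103e+00] F [-0.1 -0.7 -0.5] op 1.0
target (-130, 0, 200) shift [-0.3897 -0.3858  0.0531] turn [0.    0.001 0.499]
```

Call:
send_rows:
  plan:
    - [[-0.03,-0.03,0],[0,0,0.1],-1]
    - [[-0.06,-0.06,0],[0,0,0.2],-1]
    - [[-0.09,-0.09,0],[0,0,0.3],-1]
    - [[-0.12,-0.12,0],[0,0,0.4],-1]
    - [[-0.15,-0.15,0],[0,0,0.5],-1]
  squeeze: 20

```text
clock: 0.52
eef_pos: [346.5, -357.9, 252.4]
tcp_rot: [3.141, 0.002, -1.609]
contact_force: [1.9, 0.3, 0.2]
opening: 0.305
```

```bash
python3 -c "
from h import *
go((-130,0,150))"
```

```text
t 0.52 dockpos [-223.6 -325.4  252.4] rot [ 3.141e+00  2.000e-03 -1.609e+00] F [1.9 0.3 0.2] op 0.3
target (-130, 0, 150) shift [-0.3258 -0.0916  0.1029] turn [ 0.001  0.002 -0.006]
```

Call:
send_rows:
  plan:
    - [[-0.035,-0.01,0.005],[0,0,0],-1]
    - [[-0.07,-0.02,0.01],[0,0,0],-1]
    - [[-0.105,-0.03,0.02],[0,0,0],-1]
    - [[-0.14,-0.04,0.03],[0,0,0],-1]
    - [[-0.175,-0.05,0.04],[0,0,0],-1]

```text
clock: 0.93
eef_pos: [403.1, -183.1, 212.4]
tcp_rot: [3.141, 0.001, -1.609]
contact_force: [0.7, -0.6, -0.1]
opening: -0.002
```

```bash
python3 -c "
from h import *
go((-130,0,150))"
```

```text
t 0.93 dockpos [-172.5 -148.9  212.4] rot [ 3.141e+00  1.000e-03 -1.609e+00] F [ 0.7 -0.6 -0.1] op -0.0
target (-130, 0, 150) shift [-0.1491 -0.0416  0.0626] turn [ 0.001  0.001 -0.007]
```

Call:
send_rows:
  plan:
    - [[-0.035,-0.01,0.015],[0,0,0],-1]
    - [[-0.07,-0.02,0.03],[0,0,0],-1]
    - [[-0.105,-0.03,0.045],[0,0,0],-1]
    - [[-0.14,-0.04,0.06],[0,0,0],-1]
    - [[-0.149,-0.0416,0.0626],[0.001,0.001,-0.007],-1]

```text
clock: 1.35
eef_pos: [450.3, -32.0, 148.0]
tcp_rot: [3.14, 0.002, -1.6]
contact_force: [-0.8, -0.3, -0.3]
opening: -0.001
```

```bash
python3 -c "
from h import *
go((-130,0,84))
for n in ('scene','top'):
    im=viewer.grab_frame(n); cv2.imwrite(f'pics/{n}1.png',im[:,:,::-1])"
```

```text
t 1.35 dockpos [-130.1    3.6  148. ] rot [ 3.14e+00  2.00e-03 -1.60e+00] F [-0.8 -0.3 -0.3] op -0.0
target (-130, 0, 84) shift [ 0.0037 -0.0002  0.064 ] turn [0.002 0.002 0.002]
```

View pics/scene1.png

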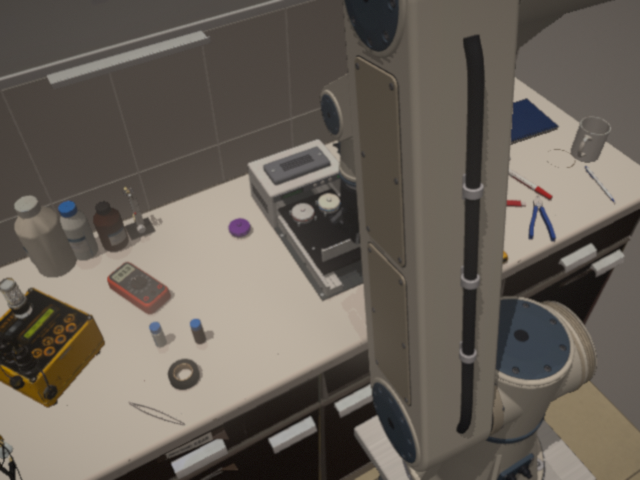

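View pics/top1.png

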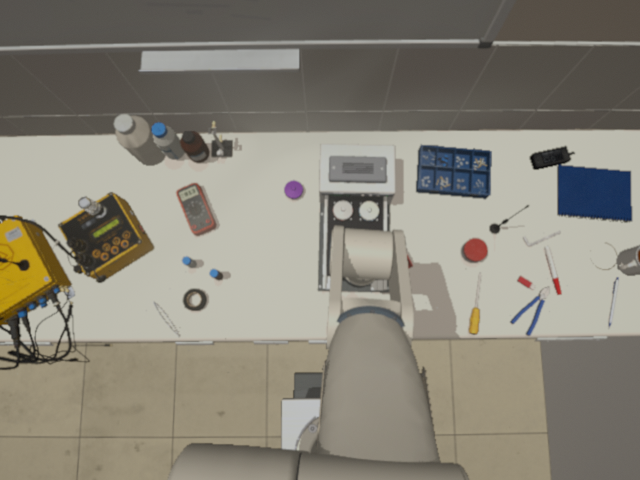

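The arm hides the plate in the top view. In the scene view the plate's left half at (335,250) and the cassettes at (303,210) and (328,200) stay visible. Next I'll descend in front of the plate.

Call:
send_rows:
  plan:
    - [[0.001,0,0.015],[0,0,0],-1]
    - [[0.002,0,0.03],[0,0,0],-1]
    - [[0.003,0,0.045],[0.002,0.002,0.002],-1]
    - [[0.0037,0,0.058],[0.002,0.002,0.002],-1]
    - [[0.0037,0,0.064],[0.002,0.002,0.002],-1]

```text
clock: 1.87
eef_pos: [448.9, -39.1, 84.3]
tcp_rot: [3.141, -0.002, -1.601]
contact_force: [-0.5, -0.1, -0.3]
opening: 0.002
```

```bash
python3 -c "
from h import *
go((-105,0,84))
im=viewer.grab_frame('scene'); crop(im,240,130,190,180,3.3,'pics/s2.png')"
```

```text
t 1.87 dockpos [-131.3   -3.5   84.3] rot [ 3.141e+00 -2.000e-03 -1.601e+00] F [-0.5 -0.1 -0.3] op 0.0
target (-105, 0, 84) shift [-0.0034 -0.0263  0.0002] turn [ 0.001 -0.002  0.001]
```

View pics/s2.png

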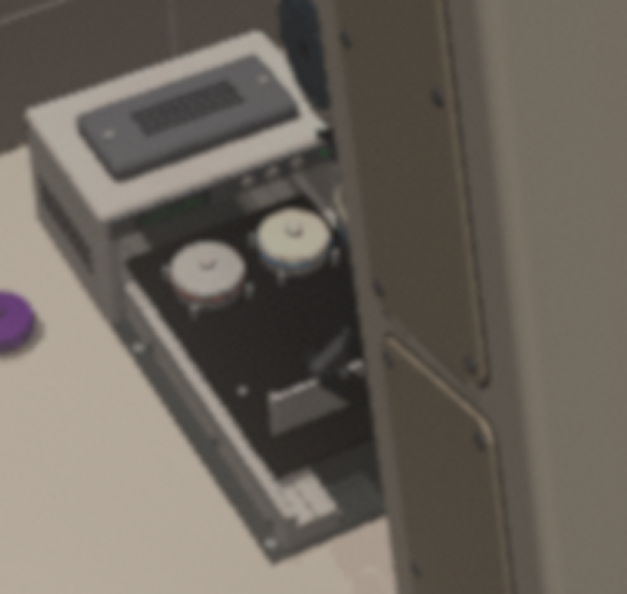

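```bash
python3 -c "
from h import *
s=status.sense(); p=s['eef_pos']
S=lambda u:(u-np.array([240,130])+.35)*3.3
for dz in (-35,-22,0,30,54): print(dz,S(proj('scene',p+[0,0,dz])[0]).round(0))
for P in [(-88,60,80),(-88,0,80),(-88,-60,80),(-88,0,44)]: print(P,S(proj('scene',W(P))[0]).round(0))
"
```

```text
-35 [391. 444.]
-22 [392. 431.]
0 [394. 409.]
30 [395. 378.]
54 [397. 353.]
(-88, 60, 80) [276. 404.]
(-88, 0, 80) [355. 372.]
(-88, -60, 80) [432. 340.]
(-88, 0, 44) [354. 407.]
```

Call:
send_rows:
  plan:
    - [[-0.001,-0.005,0],[0,0,0],-1]
    - [[-0.002,-0.011,0],[0,0,0],-1]
    - [[-0.0034,-0.017,0],[0.001,-0.002,0],-1]
    - [[-0.0034,-0.022,0],[0.001,-0.002,0],-1]
    - [[-0.0034,-0.026,0],[0.001,-0.002,0],-1]

```text
clock: 2.33
eef_pos: [476.2, -36.3, 84.5]
tcp_rot: [-3.141, 0.0, -1.601]
contact_force: [0.1, 0.2, 0.5]
opening: 0.0
```

```bash
python3 -c "
from h import *
go((-95,0,84))"
```

```text
t 2.33 dockpos [-104.1    0.2   84.5] rot [-3.141  0.    -1.601] F [0.1 0.2 0.5] op 0.0
target (-95, 0, 84) shift [ 0.0002 -0.0091  0.0005] turn [-0.001  0.     0.001]
```

Call:
send_rows:
  plan:
    - [[0,-0.002,0.0005],[0,0,0],-1]
    - [[0,-0.004,0.0005],[0,0,0],-1]
    - [[0,-0.006,0.0005],[0,0,0],-1]
    - [[0,-0.008,0.0005],[0,0,0],-1]
    - [[0,-0.01,0.0005],[0,0,0],-1]

```text
clock: 2.75
eef_pos: [485.5, -36.5, 83.8]
tcp_rot: [3.141, 0.0, -1.601]
contact_force: [-2.7, -0.1, 2.6]
opening: -0.0
```

```bash
python3 -c "
from h import *
go((-85,0,84))"
```

```text
t 2.75 dockpos [-94.8   0.2  83.8] rot [ 3.141  0.    -1.601] F [-2.7 -0.1  2.6] op -0.0
target (-85, 0, 84) shift [ 0.0002 -0.0098 -0.0002] turn [0.001 0.    0.001]
```

Call:
send_rows:
  plan:
    - [[0,-0.002,0],[0,0,0],-1]
    - [[0,-0.004,0],[0,0,0],-1]
    - [[0,-0.006,0],[0,0,0],-1]
    - [[0,-0.008,0],[0,0,0],-1]
    - [[0,-0.01,0],[0,0,0],-1]

```text
clock: 3.17
eef_pos: [495.6, -36.8, 83.7]
tcp_rot: [3.141, 0.0, -1.601]
contact_force: [-2.0, 0.7, -0.5]
opening: 0.002
```

```bash
python3 -c "
from h import *
go((-60,0,84))
im=viewer.grab_frame('scene'); crop(im,240,130,190,180,3.3,'pics/s3.png')
cv2.imwrite('pics/s3raw.png',im[:,:,::-1])"
```

```text
t 3.17 dockpos [-84.6   0.3  83.7] rot [ 3.141  0.    -1.601] F [-2.   0.7 -0.5] op 0.0
target (-60, 0, 84) shift [ 0.0003 -0.0246 -0.0003] turn [0.001 0.    0.001]
```

View pics/s3.png

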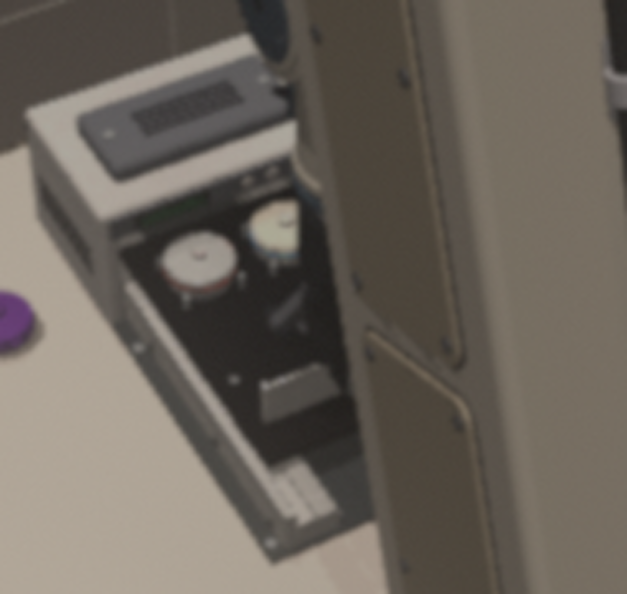

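The tray moves: the red cassette's top centre has gone from (208,265) to (199,256) in the crop, at about 2 N.

```bash
python3 -c "
from h import *
S=lambda u:np.array(u)/3.3+np.array([240,130])-.35
for u in [(208,265),(199,256)]: q=back('scene',S(u),71)[0]; print(inv(q)-[145,35,0])
"
```

```text
[-88.05312789   0.8700336   71.        ]
[-76.94461539   2.30958359  71.        ]
```

Call:
send_rows:
  plan:
    - [[0,-0.0025,0],[0,0,0],-1]
    - [[0,-0.005,0],[0,0,0],-1]
    - [[0,-0.0075,0],[0,0,0],-1]
    - [[0,-0.01,0],[0,0,0],-1]
    - [[0,-0.0125,0],[0,0,0],-1]

```text
clock: 3.63
eef_pos: [508.9, -37.2, 83.8]
tcp_rot: [3.141, 0.0, -1.601]
contact_force: [-2.3, 0.0, -0.8]
opening: 0.002
```

Call:
send_rows:
  plan:
    - [[0,-0.0025,0],[0,0,0],-1]
    - [[0,-0.005,0],[0,0,0],-1]
    - [[0,-0.0075,0],[0,0,0],-1]
    - [[0,-0.01,0],[0,0,0],-1]
    - [[0,-0.0125,0],[0,0,0],-1]

```text
clock: 4.05
eef_pos: [521.7, -37.6, 83.8]
tcp_rot: [3.141, 0.0, -1.601]
contact_force: [-1.9, 0.1, -0.9]
opening: 0.0
```

Call:
send_rows:
  plan:
    - [[0,-0.0025,0],[0,0,0],-1]
    - [[0,-0.005,0],[0,0,0],-1]
    - [[0,-0.0075,0],[0,0,0],-1]
    - [[0,-0.01,0],[0,0,0],-1]
    - [[0,-0.0125,0],[0,0,0],-1]

```text
clock: 4.47
eef_pos: [534.4, -38.0, 83.8]
tcp_rot: [3.141, 0.0, -1.601]
contact_force: [-2.5, -0.0, 0.5]
opening: -0.006
```

```bash
python3 -c "
from h import *
go((-25,0,84))
im=viewer.grab_frame('scene'); crop(im,240,130,190,180,3.3,'pics/s4.png')"
```

```text
t 4.47 dockpos [-45.9   0.3  83.8] rot [ 3.141  0.    -1.601] F [-2.5 -0.   0.5] op -0.01
target (-25, 0, 84) shift [ 0.0003 -0.0209 -0.0002] turn [0.    0.    0.001]
```

View pics/s4.png

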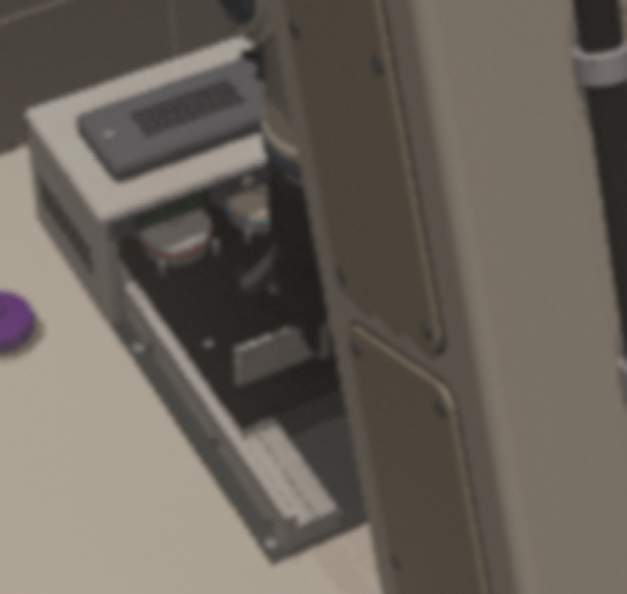

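Call:
send_rows:
  plan:
    - [[0,-0.0025,0],[0,0,0],-1]
    - [[0,-0.005,0],[0,0,0],-1]
    - [[0,-0.0075,0],[0,0,0],-1]
    - [[0,-0.01,0],[0,0,0],-1]
    - [[0,-0.012,0],[0,0,0],-1]

```text
clock: 4.93
eef_pos: [547.4, -38.4, 83.9]
tcp_rot: [-3.141, 0.0, -1.601]
contact_force: [-2.1, -0.8, 0.4]
opening: 0.0
```

Call:
send_rows:
  plan:
    - [[0,-0.0015,0],[0,0,0],-1]
    - [[0,-0.003,0],[0,0,0],-1]
    - [[0,-0.0045,0],[0,0,0],-1]
    - [[0,-0.006,0],[0,0,0],-1]
    - [[0,-0.007,0],[0,0,0],-1]

```text
clock: 5.35
eef_pos: [554.6, -38.6, 83.9]
tcp_rot: [-3.141, 0.0, -1.601]
contact_force: [-2.3, 0.5, -0.7]
opening: 0.002
```

Call:
send_rows:
  plan:
    - [[0,-0.001,0],[0,0,0],-1]
    - [[0,-0.002,0],[0,0,0],-1]
    - [[0,-0.003,0],[0,0,0],-1]
    - [[0,-0.004,0],[0,0,0],-1]
    - [[0,-0.005,0],[0,0,0],-1]

```text
clock: 5.77
eef_pos: [559.6, -38.8, 83.9]
tcp_rot: [-3.141, 0.0, -1.601]
contact_force: [-2.6, -0.3, -0.0]
opening: 0.001
```

```bash
python3 -c "
from h import *
go((-10,0,84))
im=viewer.grab_frame('scene'); crop(im,240,130,190,180,3.3,'pics/s5.png')"
```

```text
t 5.77 dockpos [-20.6   0.3  83.9] rot [-3.141  0.    -1.601] F [-2.6 -0.3 -0. ] op 0.0
target (-10, 0, 84) shift [ 0.0003 -0.0106 -0.0001] turn [-0.001  0.     0.001]
```

View pics/s5.png

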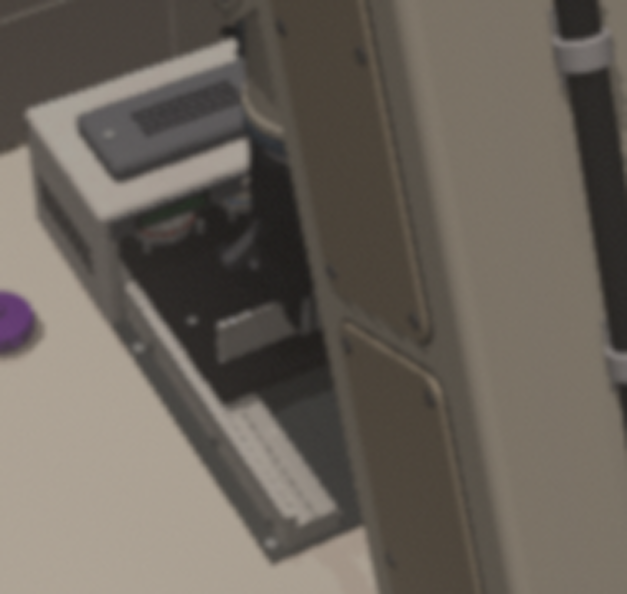

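Call:
send_rows:
  plan:
    - [[0,-0.0008,0],[0,0,0],-1]
    - [[0,-0.0016,0],[0,0,0],-1]
    - [[0,-0.0024,0],[0,0,0],-1]
    - [[0,-0.0032,0],[0,0,0],-1]
    - [[0,-0.004,0],[0,0,0],-1]

```text
clock: 6.23
eef_pos: [564.0, -38.9, 83.9]
tcp_rot: [-3.141, 0.0, -1.601]
contact_force: [-3.1, 0.2, -1.0]
opening: 0.002
```

Call:
send_rows:
  plan:
    - [[0,-0.0006,0],[0,0,0],-1]
    - [[0,-0.0012,0],[0,0,0],-1]
    - [[0,-0.0018,0],[0,0,0],-1]
    - [[0,-0.0024,0],[0,0,0],-1]
    - [[0,-0.003,0],[0,0,0],-1]

```text
clock: 6.65
eef_pos: [567.0, -39.0, 83.9]
tcp_rot: [-3.141, 0.0, -1.601]
contact_force: [-1.3, -0.3, -0.3]
opening: -0.003
```

Call:
send_rows:
  plan:
    - [[0,-0.0006,0],[0,0,0],-1]
    - [[0,-0.0012,0],[0,0,0],-1]
    - [[0,-0.0018,0],[0,0,0],-1]
    - [[0,-0.0024,0],[0,0,0],-1]
    - [[0,-0.003,0],[0,0,0],-1]

```text
clock: 7.07
eef_pos: [570.2, -39.1, 84.0]
tcp_rot: [-3.14, 0.0, -1.601]
contact_force: [-3.3, 0.1, 1.0]
opening: 0.0
```

```bash
python3 -c "
from h import *
go((-10,0,84))
im=viewer.grab_frame('scene'); crop(im,240,130,190,180,3.3,'pics/s6.png')"
```

```text
t 7.07 dockpos [-10.1   0.3  84. ] rot [-3.14   0.    -1.601] F [-3.3  0.1  1. ] op 0.0
target (-10, 0, 84) shift [ 0.0003 -0.0001 -0.    ] turn [-0.001  0.     0.001]
```

View pics/s6.png

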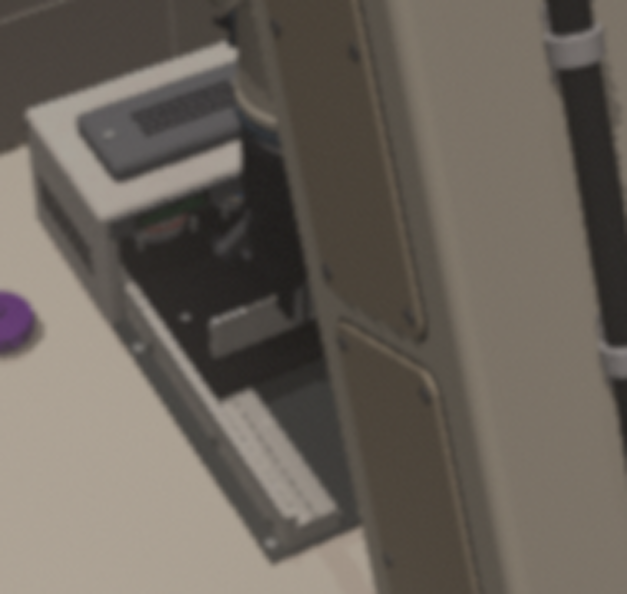

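The plate's corner went from (216,325) to (209,322). Without a drop it should have reached about (209,315), so the tray seems to have dropped. I'll check against projected model points.

```bash
python3 -c "
from h import *
S=lambda u:((u-np.array([240,130])+.35)*3.3).round(0)
for x,z in [(-88,26),(-45.9+9,26),(-11,26),(-4,26),(-1,26),(-2,20),(0,20),(2,20)]:
  print(x,z,*[S(proj('scene',W((x+a,b,z+c)))[0]) for a,b,c in [(0,60,54),(0,60,18),(-30,75,18),(-30,60,18)]])
for i in '256': 
  im=cv2.imread(f'pics/s{i}.png')
  cv2.imwrite(f'pics/z{i}.png',cv2.resize(np.clip(im[230:480,100:380].astype(int)*1.8,0,255).astype('uint8'),None,fx=2.5,fy=2.3))
"
```

```text
-88 26 [276. 404.] [276. 440.] [278. 479.] [298. 470.]
-36.9 26 [240. 354.] [241. 390.] [242. 427.] [262. 419.]
-11 26 [222. 330.] [223. 365.] [224. 402.] [244. 394.]
-4 26 [217. 323.] [218. 359.] [219. 395.] [239. 387.]
-1 26 [215. 320.] [216. 356.] [217. 392.] [237. 384.]
-2 20 [216. 327.] [217. 363.] [218. 399.] [238. 391.]
0 20 [215. 325.] [216. 361.] [217. 397.] [236. 389.]
2 20 [213. 323.] [215. 359.] [215. 395.] [235. 387.]
```

View pics/z5.png

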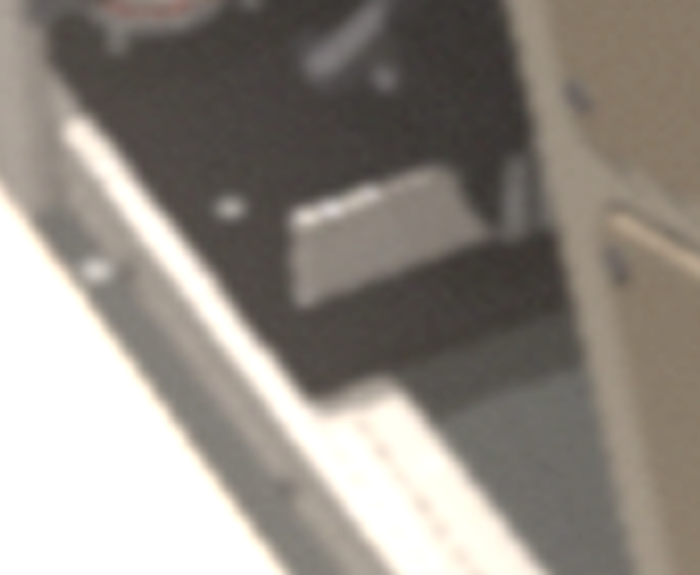

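View pics/z6.png

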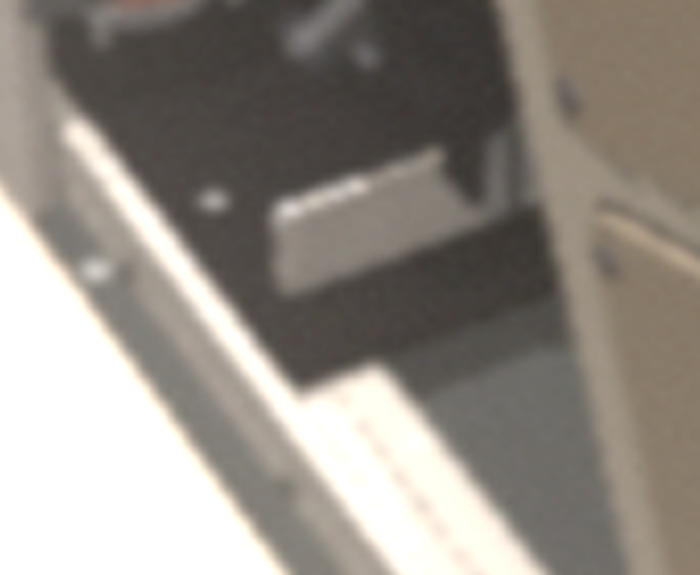

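The evidence points to a drop: a dx of about 10.5 mm with a downward shift of about 6–7 px. I'll push another 2 mm very slowly to confirm against the notch wall by force.

Call:
send_rows:
  plan:
    - [[0,-0.0004,0],[0,0,0],-1]
    - [[0,-0.0008,0],[0,0,0],-1]
    - [[0,-0.0012,0],[0,0,0],-1]
    - [[0,-0.0016,0],[0,0,0],-1]
    - [[0,-0.002,0],[0,0,0],-1]

```text
clock: 7.53
eef_pos: [572.2, -39.2, 84.0]
tcp_rot: [-3.141, 0.0, -1.601]
contact_force: [-2.6, 0.4, 0.8]
opening: 0.003
```

Call:
send_rows:
  plan:
    - [[0,-0.0004,0],[0,0,0],-1]
    - [[0,-0.0008,0],[0,0,0],-1]
    - [[0,-0.0012,0],[0,0,0],-1]
    - [[0,-0.0016,0],[0,0,0],-1]
    - [[0,-0.002,0],[0,0,0],-1]

```text
clock: 7.95
eef_pos: [573.2, -39.2, 83.9]
tcp_rot: [3.14, 0.0, -1.601]
contact_force: [-7.1, 0.2, 5.8]
opening: 0.0
```

```bash
python3 -c "
from h import *
go((-10,0,84))
im=viewer.grab_frame('scene'); crop(im,240,130,190,180,3.3,'pics/s7.png')
im=cv2.imread('pics/s7.png')
cv2.imwrite('pics/z7.png',cv2.resize(np.clip(im[230:480,100:380].astype(int)*1.8,0,255).astype('uint8'),None,fx=2.5,fy=2.3))"
```

```text
t 7.95 dockpos [-7.1  0.3 83.9] rot [ 3.14   0.    -1.601] F [-7.1  0.2  5.8] op 0.0
target (-10, 0, 84) shift [ 0.0003  0.0029 -0.0001] turn [0.001 0.    0.001]
```

View pics/z7.png

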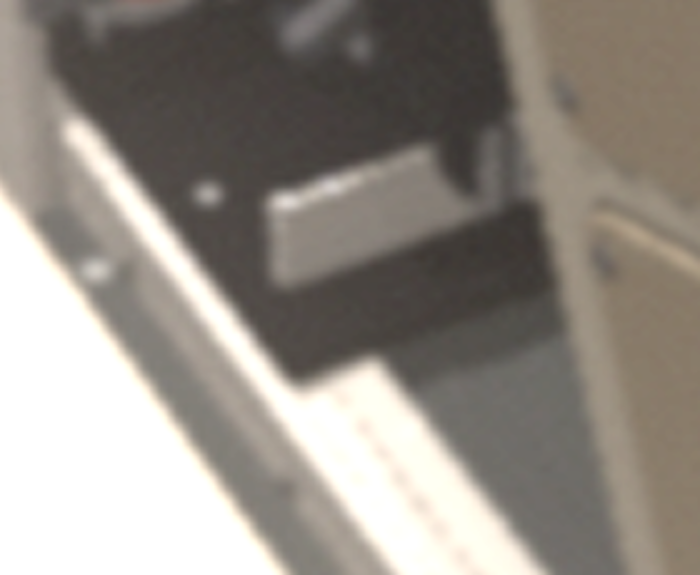

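The force rose to 7 N and stopped the motion after a drop in height: the tray is in its notches against the forward wall. Next I'll back off.

Call:
send_rows:
  plan:
    - [[0,0.003,0],[0,0,0],-1]
    - [[0,0.01,0],[0,0,0],-1]
    - [[0,0.02,0],[0,0,0],-1]
    - [[0,0.03,-0.01],[0,0,0],-1]
    - [[0,0.04,-0.035],[0,0,0],-1]

```text
clock: 8.42
eef_pos: [530.2, -37.8, 116.7]
tcp_rot: [3.135, 0.001, -1.601]
contact_force: [-0.2, 1.3, 0.1]
opening: 0.004
```

```bash
cat > latch.py <<'E'
from h import *
def c(a,r=53,m=0,hx=11.,hy=14.5):
    d=np.array([-np.sin(a),np.cos(a)]); n=np.array([-np.cos(a),-np.sin(a)])
    h=hx*abs(n[0])+hy*abs(n[1])
    return np.array([-18,-101])+r*d+n*(10+h+m)
E
python3 -c "
from latch import *
for a in (2.04,1.8,1.57,1.3,1,.7,.4,.2,0,-.1): print(a,c(a).round(1))
print(c(2.04,m=25))
go((*c(2.04,m=25).round(0),150))"
```

```text
2.04 [ -52.7 -149.9]
1.8 [ -63.6 -139. ]
1.57 [ -71.  -125.5]
1.3 [ -76.3 -112.8]
1 [-77.8 -96. ]
0.7 [-73.4 -78.3]
0.4 [-62.4 -62.2]
0.2 [-51.7 -53.8]
0 [-39. -48.]
-0.1 [-35. -46.]
[ -41.34897805 -172.15451941]
t 8.42 dockpos [-50.1   0.4 116.7] rot [ 3.135e+00  1.000e-03 -1.601e+00] F [-0.2  1.3  0.1] op 0.0
target (np.float64(-41.0), np.float64(-172.0), 150) shift [ 0.1723 -0.0087 -0.0335] turn [0.006 0.001 0.001]
```

Call:
send_rows:
  plan:
    - [[0.02,0,-0.02],[0,0,0],-1]
    - [[0.055,-0.004,-0.03],[0,0,0],-1]
    - [[0.095,-0.008,-0.033],[0,0,0],-1]
    - [[0.135,-0.01,-0.033],[0.006,0.001,0.001],-1]
    - [[0.176,-0.012,-0.033],[0.006,0.001,0.001],-1]

```text
clock: 8.83
eef_pos: [536.7, -215.5, 150.2]
tcp_rot: [-3.14, -0.001, -1.601]
contact_force: [0.3, 0.9, -0.6]
opening: -0.003
```

```bash
python3 -c "
from h import *
go((-39,-177,78))
for n in ('scene','top'):
    im=viewer.grab_frame(n); cv2.imwrite(f'pics/{n}8.png',im[:,:,::-1])
    if n=='scene': crop(im,240,130,190,180,3.3,'pics/s8.png')
    else: crop(im,300,140,130,160,3.7,'pics/t8.png')"
```

```text
t 8.83 dockpos [ -38.  -177.1  150.2] rot [-3.140e+00 -1.000e-03 -1.601e+00] F [ 0.3  0.9 -0.6] op -0.0
target (-39, -177, 78) shift [-0.0002  0.0012  0.0722] turn [-0.002 -0.001  0.001]
```

View pics/s8.png

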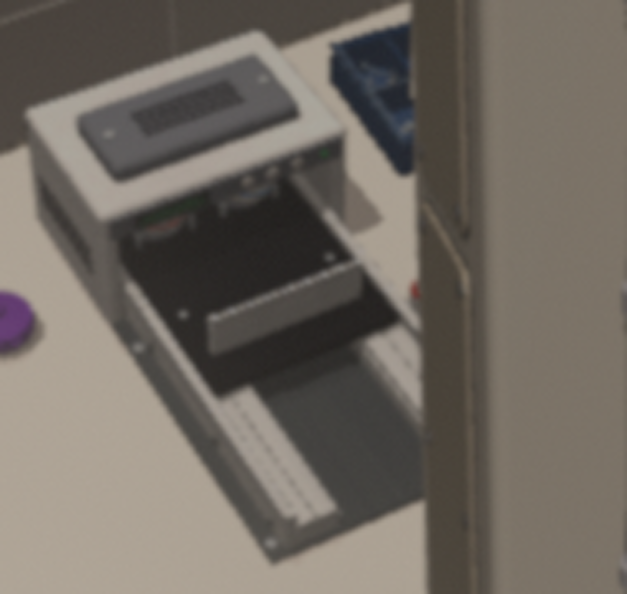

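View pics/t8.png

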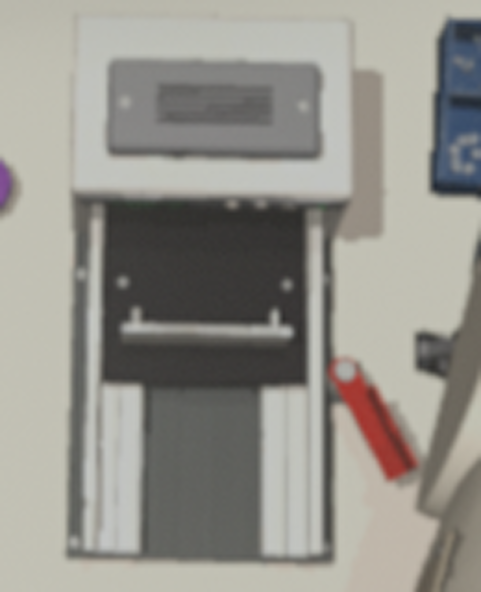

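Both pictures now show the plate clear: top crop (122–292, ~330), with the ledge edge at y≈384. In the scene crop the plate corner moved by (-61,-78), where a dropped tray predicts (-62,-80) and an undropped one (-62,-86). The tray is seated, the latch is still open and unmoved, and the fingertip is at (432,352), outside the lever. Next I'll descend.

Call:
send_rows:
  plan:
    - [[0,0.001,0.018],[0,0,0],-1]
    - [[0,0.001,0.036],[0,0,0],-1]
    - [[0,0.001,0.052],[-0.002,-0.001,0.001],-1]
    - [[0,0.001,0.066],[-0.002,-0.001,0.001],-1]
    - [[0,0.001,0.073],[-0.002,-0.001,0.001],-1]

```text
clock: 9.35
eef_pos: [534.8, -218.6, 75.4]
tcp_rot: [3.14, -0.001, -1.607]
contact_force: [0.7, 0.5, 0.1]
opening: 0.0
```

```bash
python3 -c "
from latch import *
for a in (2.04,1.8): go((*c(a).round(1),77))
im=viewer.grab_frame('top'); crop(im,300,140,130,160,3.7,'pics/t9.png')"
```

```text
t 9.35 dockpos [ -39.8 -180.2   75.4] rot [ 3.140e+00 -1.000e-03 -1.607e+00] F [0.7 0.5 0.1] op 0.0
target (np.float64(-52.7), np.float64(-149.9), 77) shift [-0.0302  0.013  -0.0016] turn [ 0.002 -0.001 -0.005]
t 9.35 dockpos [ -39.8 -180.2   75.4] rot [ 3.140e+00 -1.000e-03 -1.607e+00] F [0.7 0.5 0.1] op 0.0
target (np.float64(-63.6), np.float64(-139.0), 77) shift [-0.0411  0.024  -0.0016] turn [ 0.002 -0.001 -0.005]
```

View pics/t9.png

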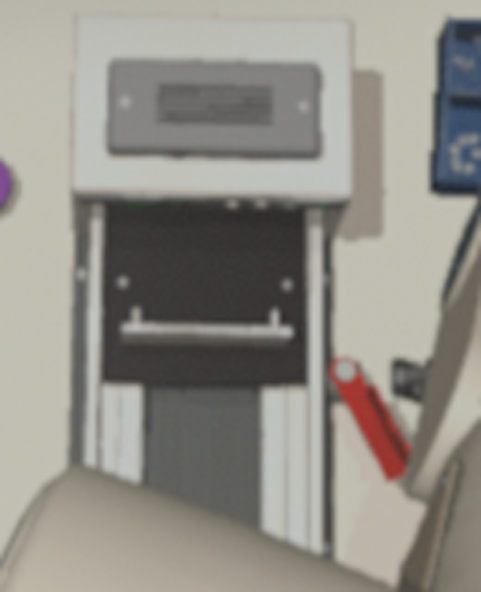

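Call:
send_rows:
  plan:
    - [[-0.01,0.004,-0.001],[0,0,0],-1]
    - [[-0.02,0.008,-0.001],[0,0,0],-1]
    - [[-0.028,0.012,-0.0015],[0,0,-0.005],-1]
    - [[-0.034,0.018,-0.0015],[0,0,-0.005],-1]
    - [[-0.041,0.024,-0.0015],[0,0,-0.005],-1]

```text
clock: 9.82
eef_pos: [512.0, -175.8, 77.2]
tcp_rot: [3.141, -0.001, -1.601]
contact_force: [1.2, -0.3, -0.1]
opening: 0.004
```

```bash
python3 -c "
from latch import *
for a in (1.57,1.3,1): go((*c(a).round(1),77))
im=viewer.grab_frame('top'); crop(im,300,140,130,160,3.7,'pics/t10.png')"
```

```text
t 9.82 dockpos [ -63.9 -138.1   77.2] rot [ 3.141e+00 -1.000e-03 -1.601e+00] F [ 1.2 -0.3 -0.1] op 0.0
target (np.float64(-71.0), np.float64(-125.5), 77) shift [-0.0126  0.0071  0.0002] turn [ 0.001 -0.001  0.001]
t 9.82 dockpos [ -63.9 -138.1   77.2] rot [ 3.141e+00 -1.000e-03 -1.601e+00] F [ 1.2 -0.3 -0.1] op 0.0
target (np.float64(-76.3), np.float64(-112.8), 77) shift [-0.0253  0.0124  0.0002] turn [ 0.001 -0.001  0.001]
t 9.82 dockpos [ -63.9 -138.1   77.2] rot [ 3.141e+00 -1.000e-03 -1.601e+00] F [ 1.2 -0.3 -0.1] op 0.0
target (np.float64(-77.8), np.float64(-96.0), 77) shift [-0.0421  0.0139  0.0001] turn [ 0.001 -0.001  0.001]
```

View pics/t10.png

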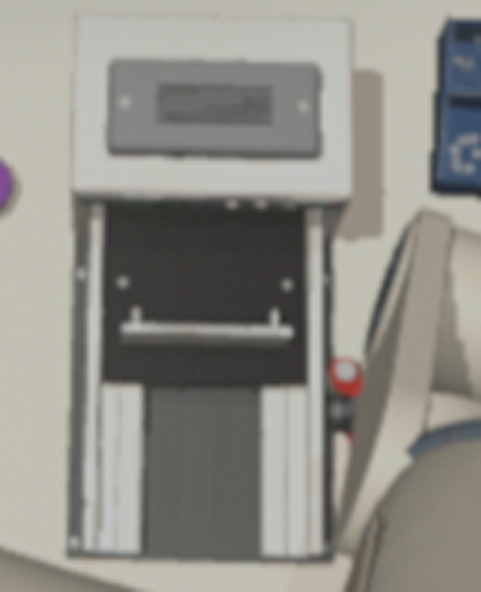

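```bash
python3 -c "
from latch import *
s=status.sense(); p=s['eef_pos']
T=lambda u:((u-np.array([300,140])+.35)*3.7).round(0)
for dz in (-22,0,30): print(T(proj('top',p+[0,0,dz])[0]))
d=lambda a,r,o,z:W(np.r_[np.array([-18,-101])+r*np.array([-np.sin(a),np.cos(a)])+o*np.array([-np.cos(a),-np.sin(a)]),z])
for a in (2.04,1.8,1.57,1.3): print(a,T(proj('top',d(a,86,0,42))[0]),T(proj('top',d(a,86,10,70))[0]),T(proj('top',d(a,20,10,70))[0]))
im=cv2.imread('pics/t10.png')[330:480,280:400]; cv2.imwrite('pics/z10.png',cv2.resize(im,None,fx=4,fy=4))
"
```

```text
[396. 436.]
[401. 431.]
[408. 424.]
2.04 [398. 479.] [417. 468.] [374. 384.]
1.8 [371. 488.] [390. 480.] [369. 389.]
1.57 [343. 491.] [363. 486.] [362. 393.]
1.3 [311. 486.] [330. 485.] [354. 396.]
```

View pics/z10.png

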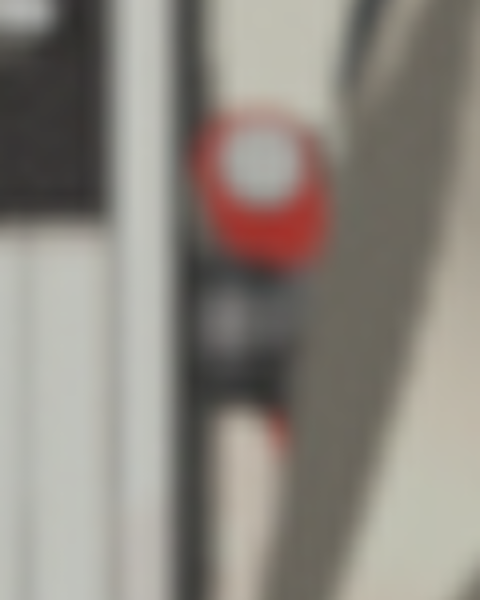

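The dark piece at (341,412) moves with the gripper. It is the gripper's shoulder seen above the lever, and the lever edge seen at (349,439) fits an angle of about 1.8. The push is working, so I'll go on along the arc.

Call:
send_rows:
  plan:
    - [[-0.006,0.0036,0],[0,0,0],-1]
    - [[-0.0126,0.0071,0],[0,0,0],-1]
    - [[-0.019,0.01,0],[0,0,0],-1]
    - [[-0.0253,0.0124,0],[0,0,0],-1]
    - [[-0.034,0.0138,0],[0,0,0],-1]

```text
clock: 10.28
eef_pos: [497.2, -139.8, 76.8]
tcp_rot: [3.138, -0.0, -1.601]
contact_force: [1.1, -1.4, -0.1]
opening: 0.001
```

```bash
python3 -c "
from latch import *
for a in (1,.7,.55,.4): go((*c(a).round(1),77))
im=viewer.grab_frame('top'); crop(im,300,140,130,160,3.7,'pics/t11.png')
im=viewer.grab_frame('scene'); crop(im,240,130,190,180,3.3,'pics/s11.png')"
```

```text
t 10.28 dockpos [ -79.8 -102.6   76.8] rot [ 3.138 -0.    -1.601] F [ 1.1 -1.4 -0.1] op 0.0
target (np.float64(-77.8), np.float64(-96.0), 77) shift [-0.0066 -0.002  -0.0002] turn [ 0.003 -0.     0.001]
t 10.28 dockpos [ -79.8 -102.6   76.8] rot [ 3.138 -0.    -1.601] F [ 1.1 -1.4 -0.1] op 0.0
target (np.float64(-73.4), np.float64(-78.3), 77) shift [-0.0243 -0.0064 -0.0002] turn [ 0.003 -0.     0.001]
t 10.28 dockpos [ -79.8 -102.6   76.8] rot [ 3.138 -0.    -1.601] F [ 1.1 -1.4 -0.1] op 0.0
target (np.float64(-68.7), np.float64(-69.9), 77) shift [-0.0327 -0.0111 -0.0002] turn [ 0.003 -0.     0.001]
t 10.28 dockpos [ -79.8 -102.6   76.8] rot [ 3.138 -0.    -1.601] F [ 1.1 -1.4 -0.1] op 0.0
target (np.float64(-62.4), np.float64(-62.2), 77) shift [-0.0404 -0.0174 -0.0003] turn [ 0.003 -0.     0.001]
```

View pics/t11.png

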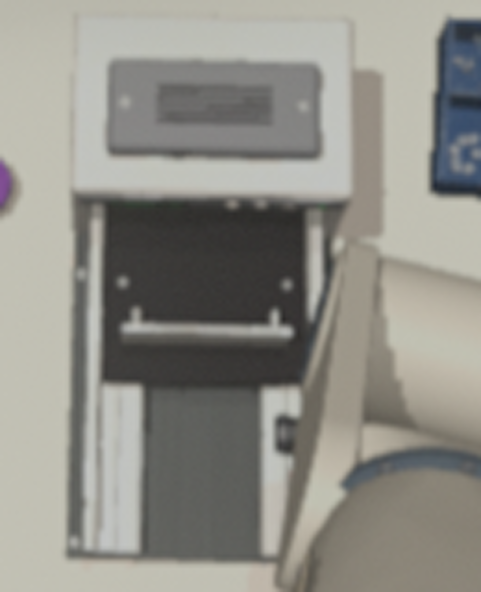

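View pics/s11.png

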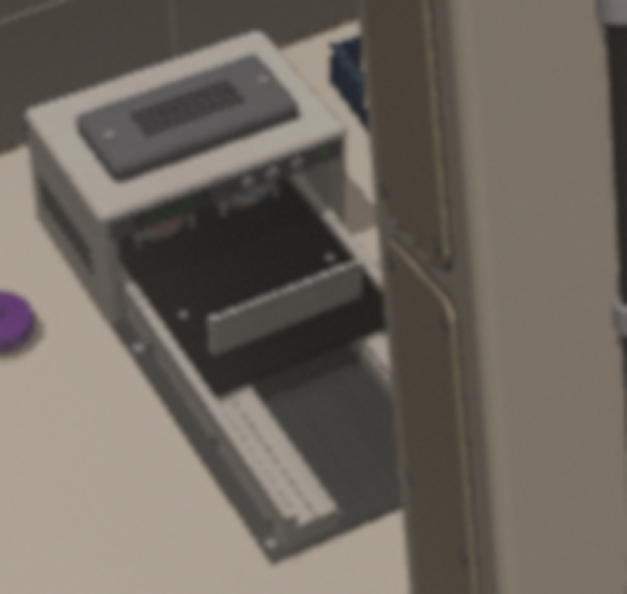

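Call:
send_rows:
  plan:
    - [[-0.007,-0.002,0],[0,0,0],-1]
    - [[-0.015,-0.004,0],[0,0,0],-1]
    - [[-0.024,-0.0065,0],[0.003,0,0],-1]
    - [[-0.0327,-0.011,0],[0.003,0,0],-1]
    - [[-0.0404,-0.0174,0],[0.003,0,0],-1]

```text
clock: 10.8
eef_pos: [515.8, -98.0, 76.5]
tcp_rot: [3.14, 0.001, -1.6]
contact_force: [0.1, -1.4, -0.3]
opening: 0.001
```

```bash
python3 -c "
from latch import *
for a in (.2,.1,0): go((*c(a).round(1),77))
im=viewer.grab_frame('top'); crop(im,300,140,130,160,3.7,'pics/t12.png')
im=viewer.grab_frame('scene'); crop(im,240,130,190,180,3.3,'pics/s12.png')"
```

```text
t 10.8 dockpos [-62.6 -60.2  76.5] rot [ 3.14e+00  1.00e-03 -1.60e+00] F [ 0.1 -1.4 -0.3] op 0.0
target (np.float64(-51.7), np.float64(-53.8), 77) shift [-0.0064 -0.0109 -0.0005] turn [0.002 0.001 0.002]
t 10.8 dockpos [-62.6 -60.2  76.5] rot [ 3.14e+00  1.00e-03 -1.60e+00] F [ 0.1 -1.4 -0.3] op 0.0
target (np.float64(-45.6), np.float64(-50.5), 77) shift [-0.0097 -0.017  -0.0005] turn [0.002 0.001 0.002]
t 10.8 dockpos [-62.6 -60.2  76.5] rot [ 3.14e+00  1.00e-03 -1.60e+00] F [ 0.1 -1.4 -0.3] op 0.0
target (np.float64(-39.0), np.float64(-48.0), 77) shift [-0.0122 -0.0236 -0.0005] turn [0.002 0.001 0.002]
```

View pics/t12.png

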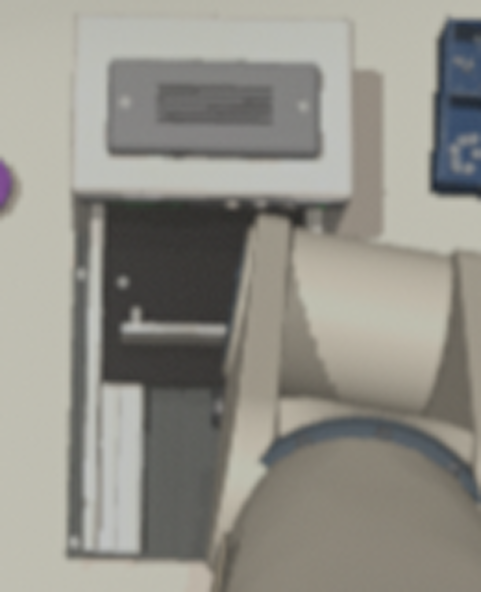

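View pics/s12.png

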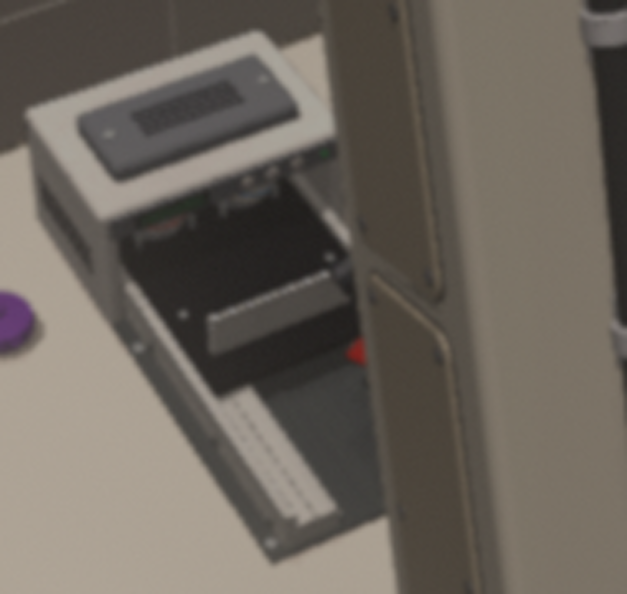

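The red lever tip shows at (355,352) in the scene crop, coming round ahead of the finger. Next I'll close slowly, watching the force.

Call:
send_rows:
  plan:
    - [[-0.002,-0.003,-0.0005],[0,0,0],-1]
    - [[-0.004,-0.006,-0.0005],[0,0,0],-1]
    - [[-0.006,-0.0095,-0.0005],[0,0,0],-1]
    - [[-0.008,-0.013,-0.0005],[0,0,0],-1]
    - [[-0.0097,-0.016,-0.0005],[0,0,0],-1]

```text
clock: 11.32
eef_pos: [533.8, -88.6, 77.3]
tcp_rot: [-3.141, 0.0, -1.599]
contact_force: [-0.9, 0.1, -0.7]
opening: 0.0
```

Call:
send_rows:
  plan:
    - [[0,-0.001,0],[0,0,0],-1]
    - [[-0.001,-0.002,0],[0,0,0],-1]
    - [[-0.001,-0.003,0],[0,0,0],-1]
    - [[-0.002,-0.004,0],[0,0,0],-1]
    - [[-0.002,-0.005,0],[0,0,0],-1]

```text
clock: 11.73
eef_pos: [538.8, -86.7, 77.2]
tcp_rot: [-3.142, 0.001, -1.599]
contact_force: [-0.3, 0.8, -0.8]
opening: 0.002
```

```bash
python3 -c "
from latch import *
go((*c(0).round(1),77))
im=viewer.grab_frame('scene'); crop(im,240,130,190,180,3.3,'pics/s13.png')"
```

```text
t 11.73 dockpos [-40.  -48.3  77.2] rot [-3.142e+00  1.000e-03 -1.599e+00] F [-0.3  0.8 -0.8] op 0.0
target (np.float64(-39.0), np.float64(-48.0), 77) shift [-0.0003 -0.001   0.0002] turn [-0.     0.001  0.003]
```

View pics/s13.png

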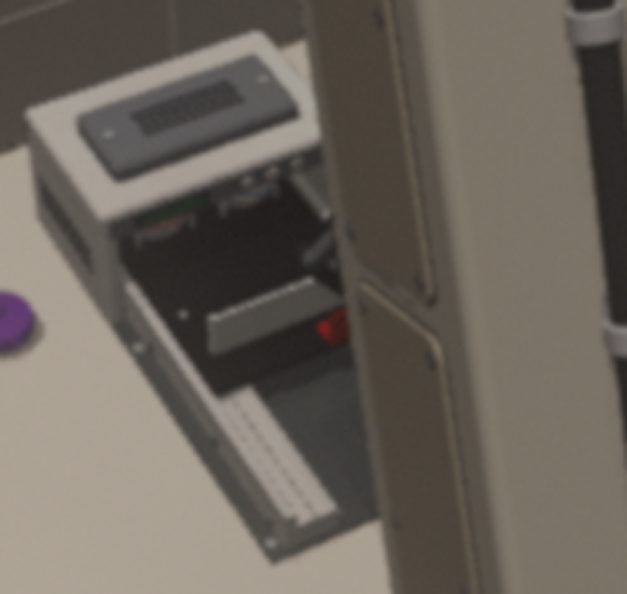

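The lever lies over the ledge, with its tip at (322,328). Next I'll push in small steps until the force rises at the stop.

Call:
send_rows:
  plan:
    - [[0,-0.0006,0],[0,0,0],-1]
    - [[0,-0.0012,0],[0,0,0],-1]
    - [[0,-0.0018,0],[0,0,0],-1]
    - [[0,-0.0024,0],[0,0,0],-1]
    - [[0,-0.003,0],[0,0,0],-1]

```text
clock: 12.2
eef_pos: [541.9, -86.8, 77.2]
tcp_rot: [3.141, 0.001, -1.599]
contact_force: [-3.1, -0.1, 2.0]
opening: 0.001
```

Call:
send_rows:
  plan:
    - [[0,-0.0004,0],[0,0,0],-1]
    - [[0,-0.0008,0],[0,0,0],-1]
    - [[0,-0.0012,0],[0,0,0],-1]
    - [[0,-0.0016,0],[0,0,0],-1]
    - [[0,-0.002,0],[0,0,0],-1]

```text
clock: 12.62
eef_pos: [542.0, -86.8, 76.9]
tcp_rot: [3.138, 0.001, -1.599]
contact_force: [-8.8, 0.1, 5.6]
opening: -0.002
```

The force climbed from 3 to 8.8 N with no motion: this is the stop. Next I'll back off and move away.

Call:
send_rows:
  plan:
    - [[0,0.003,0],[0,0,0],-1]
    - [[0,0.01,0],[0,0,0],-1]
    - [[0,0.02,0],[0,0,0],-1]
    - [[0,0.035,0],[0,0,0],-1]
    - [[0,0.04,-0.02],[0,0,0],-1]

```text
clock: 13.03
eef_pos: [497.4, -85.1, 94.4]
tcp_rot: [3.131, 0.002, -1.599]
contact_force: [-1.8, 0.6, -0.3]
opening: 0.003
```

Call:
send_rows:
  plan:
    - [[0,0,-0.03],[0,0,0],-1]
    - [[0,0,-0.065],[0,0,0],-1]
    - [[0.02,0,-0.1],[0,0,0],-1]
    - [[0.05,0.01,-0.13],[0,0,0],-1]
    - [[0.09,0.02,-0.15],[0,0,0],-1]

```text
clock: 13.45
eef_pos: [478.4, -169.6, 245.0]
tcp_rot: [3.135, 0.001, -1.597]
contact_force: [0.7, -0.5, 0.2]
opening: -0.006
```

Call:
send_rows:
  plan:
    - [[0.035,0.01,0],[0,0,0],-1]
    - [[0.07,0.02,0],[0,0,0],-1]
    - [[0.105,0.03,0],[0,0,0],-1]
    - [[0.14,0.04,0],[0,0,0],-1]
    - [[0.175,0.05,0],[0,0,0],-1]

```text
clock: 13.87
eef_pos: [422.5, -344.6, 245.3]
tcp_rot: [3.136, 0.0, -1.597]
contact_force: [0.4, -1.2, 0.2]
opening: 0.001
```

Call:
send_rows:
  plan:
    - [[0.035,0.01,0],[0,0,0],-1]
    - [[0.07,0.02,0],[0,0,0],-1]
    - [[0.105,0.03,0],[0,0,0],-1]
    - [[0.13,0.04,0],[0,0,0],-1]
    - [[0.13,0.04,0],[0,0,0],-1]

```text
clock: 14.28
eef_pos: [376.8, -477.5, 245.3]
tcp_rot: [3.136, -0.002, -1.6]
contact_force: [-0.1, -0.1, 0.4]
opening: -0.002
```

```bash
python3 -c "
from latch import *
go((0,0,200))
im=viewer.grab_frame('top'); cv2.imwrite('pics/top14.png',im[:,:,::-1]); crop(im,300,140,130,160,3.7,'pics/t14.png')
im=viewer.grab_frame('scene'); crop(im,240,130,190,180,3.3,'pics/s14.png')"
```

```text
t 14.28 dockpos [-189.6 -443.9  245.3] rot [ 3.136e+00 -2.000e-03 -1.600e+00] F [-0.1 -0.1  0.4] op -0.0
target (0, 0, 200) shift [-0.4436 -0.1908  0.0433] turn [ 0.006 -0.002  0.002]
```

View pics/t14.png

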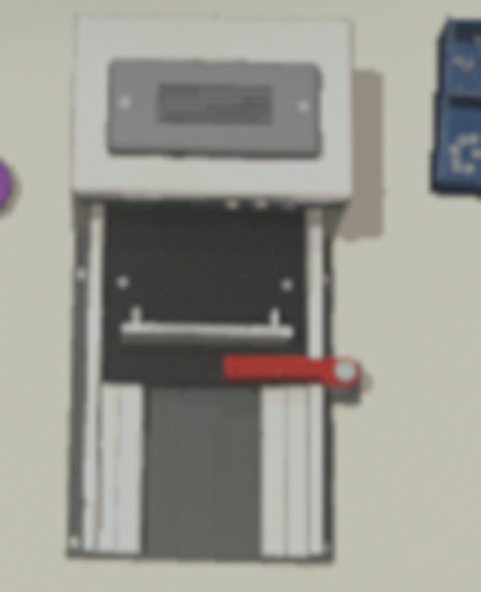

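View pics/s14.png

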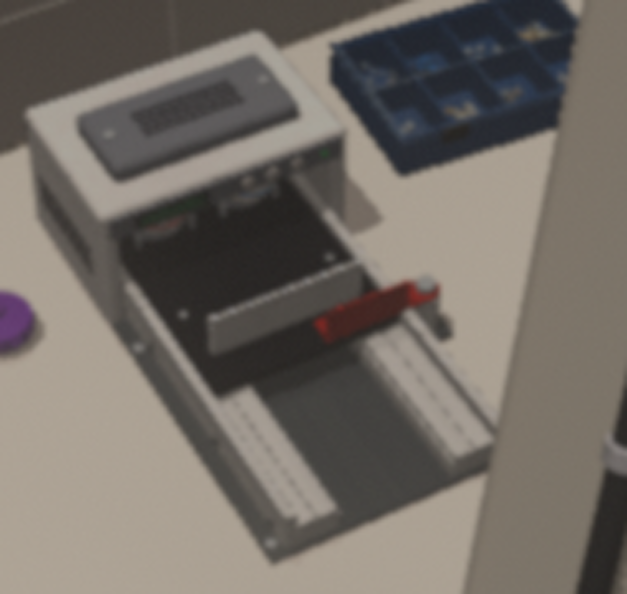

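View pics/top14.png

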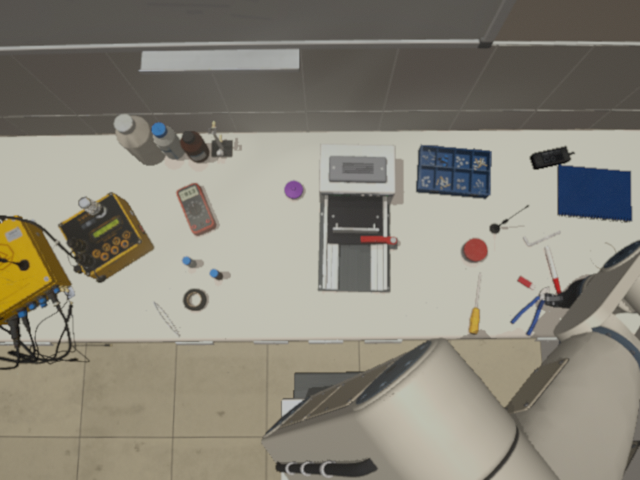

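The top crop shows the red lever lying across the ledge from (225,367) to its pivot at (345,371), with the plate at y≈330. Bystanders are at the same pixels as at the start. I'll do a last numeric check of the latch angle and seating before handing in.

```bash
python3 -c "
from latch import *
T=lambda u:((u-np.array([300,140])+.35)*3.7).round(0)
S=lambda u:((u-np.array([240,130])+.35)*3.3).round(0)
d=lambda a,r,o,z:W(np.r_[np.array([-18,-101])+r*np.array([-np.sin(a),np.cos(a)])+o*np.array([-np.cos(a),-np.sin(a)]),z])
for a in (0,.05,.1,.2): print(a,'top lever tip far/near corners',T(proj('top',d(a,86,-10,42))[0]),T(proj('top',d(a,86,10,70))[0]),'pivot',T(proj('top',d(a,0,0,50))[0]),'scene flange tip top, root',S(proj('scene',d(a,86,10,70))[0]),S(proj('scene',d(a,20,10,70))[0]))
for x,z in [(0,20),(2,20),(2,26),(4,20)]: print(x,z,'top ledge',T(proj('top',W((x-30,75,z+18)))[0]),'plate',T(proj('top',W((x,60,z+54)))[0]),'scene plate',S(proj('scene',W((x,60,z+54)))[0]),S(proj('scene',W((x,-60,z+54)))[0]))
for x,z in [(-88,26)]: print('init',T(proj('top',W((x-30,75,z+18)))[0]),S(proj('scene',W((x,60,z+54)))[0]),S(proj('scene',W((x,-60,z+54)))[0]))
a=cv2.imread('pics/top0.png').astype(int);b=cv2.imread('pics/top14.png').astype(int)
m=(abs(a-b).sum(2)>60); m[300:]=0
n,l,st,_=cv2.connectedComponentsWithStats(m.astype('uint8'));print(st[1:][st[1:,4]>8])
"
```

```text
0 top lever tip far/near corners [224. 357.] [227. 376.] pivot [344. 371.] scene flange tip top, root [330. 317.] [412. 284.]
0.05 top lever tip far/near corners [224. 363.] [228. 382.] pivot [344. 371.] scene flange tip top, root [334. 321.] [414. 285.]
0.1 top lever tip far/near corners [223. 369.] [229. 388.] pivot [344. 371.] scene flange tip top, root [338. 324.] [415. 285.]
0.2 top lever tip far/near corners [224. 380.] [232. 400.] pivot [344. 371.] scene flange tip top, root [347. 331.] [418. 286.]
0 20 top ledge [ 99. 385.] plate [122. 334.] scene plate [215. 325.] [366. 266.]
2 20 top ledge [ 99. 382.] plate [122. 331.] scene plate [213. 323.] [365. 264.]
2 26 top ledge [ 99. 381.] plate [122. 330.] scene plate [213. 317.] [365. 258.]
4 20 top ledge [ 99. 380.] plate [122. 329.] scene plate [212. 322.] [363. 262.]
init [ 97. 505.] [276. 404.] [432. 340.]
[[ 331  200   23   21  388]
 [ 358  200   22   22  392]
 [ 332  223   48   10  275]
 [ 326  236   65   43 1946]
 [ 544  239   96   61 2263]
 [ 392  242   25   30  367]
 [ 620  276   20   24  277]]
```

```bash
python3 -c "
from rig import job
print(job.sign_off())"
```

```text
the job is handed in; nothing more can be done
None
```

I pushed the tray into the reader with the shut fingertips and swung the latch closed to its stop. The finger was then withdrawn and the job handed in at about 14.4 s; no verdict was reported.

**Tray:** It slid at about 2–3 N, with the last 13 mm at 10 mm/s or slower. It dropped while the latch was still open at about 2 rad. A further gentle push then met the notch wall at about 7 N. The pictures fit a tray that has dropped, about 1–2 mm beyond the dock origin, so inside the 4 mm limit.

**Latch:** It was pushed round until it met its stop at 8.8 N. In the last top view its corners match an angle of about 0 rad.

**Other checks:**
- Comparing the top picture from before with the one after, over the bench area, showed changes only at the tray, the latch and the arm. The vials, meter, tape, tin and screwdriver had not moved.
- The wrist force was about zero after withdrawing.

**Less certain:** The cassettes end up mostly hidden under the housing. I could only see their front edges, which looked to be in their nests. The scene view ran about 6 px (at crop scale) off my dock fit, so I judged the drop by the change between pictures together with the force, not by absolute height.

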